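# Set the glass clamp: pin home, screw seated, a quarter turn back

## Task

Pick up the wooden mallet and knock the red-capped anchor pin of the clamp stand fully home with it (do not push the pin with the hand), then lay the mallet back down on the bench. Next turn the brass thumbscrew clockwise until it seats, back it off a quarter turn and finish still gripping the thumbscrew there, holding it steady. Leave the insulator standing in the clamp, and do not disturb the other glass on the bench.

Things in the scene. Friction and masses are not known exactly. Their poses are not given: they have to be found in the camera images.
- stand: Clamp stand, fixed: green base plate 170 (x) x 300 (y) x 18 mm, origin at its underside's centre. At y +75 mm an insulator stands in a 6 mm high rubber ring under an dark steel bridge bar (164 mm along x, 32 mm wide, 142 to 158 mm above the bench) on two 16 mm columns at x +/-66 mm; the thumbscrew sits on the bar. At y -105 mm (x 0) the pin rises from a steel boss, top 26 mm above the bench.
- screw (a joint): Thumbscrew angle (rad), growing clockwise seen from above; 0 to 3.142, seated on a hard stop at 3.142; starts at 0.6 to 1.8. At 0 the red-dotted wing points to the stand's +x; seated, to its -x (wings along the bridge bar); a quarter turn back, to its -y (wings across the bar). Takes about 0.06 N m, stays where left, does not rise or sink; the pad below it moves down to the glass, 12 mm per turn.
- screw_grip (a point): Grip point of the thumbscrew on its vertical axis, 188 mm above the bench. The wings are one flat upright bar 42 mm long, 11 mm thick (pinch across this), from 172 to 202 mm above the bench, over a round foot 26 mm across, 5 mm high, on the bridge. Turns with the screw: x axis along the wings towards the red dots, y across them, z up.
- pin (a joint): How far the anchor pin has been driven down (m): 0 fully up, 0.014 fully home (hard stop, cap on its boss). It starts between 0 and 0.004. Sprung but stiff in its bore: it takes 6 to 8 N of steady push and stays where it is driven.
- pin_top (a point): Centre of the top face of the red pin cap (26 mm across, 9 mm thick): 49 mm above the bench when fully up, 35 mm when home.
- mallet: Loose wooden mallet, 0.25 to 0.45 kg. Round head 50 mm across and 64 mm tall, standing on one striking face; origin at the centre of that lower face, z along the head's axis. The handle leaves the head's side level, along the mallet's -x, to 170 mm from the head's axis: 22 mm wide (y), 26 mm tall (z), its axis 32 mm above the lower face.
- mallet_head (a point): Centre of the mallet head, 32 mm above its lower striking face.
- mallet_grip (a point): Grip point on the axis of the mallet's handle, 46 mm from the head's axis along the mallet's -x; same axes as the mallet. Close across its y (22 mm).
- insulator: Aqua glass insulator standing in the clamp stand, loose, 95 mm tall, 72 mm across its skirt; origin at the centre of its underside (18 mm above the bench). To be left standing there.
- violet_insulator: Bystander: dark violet glass insulator, 95 mm tall, 72 mm across, loose on the bench; origin at the centre of its underside.
- amber_insulator: Bystander: amber glass insulator, 95 mm tall, 72 mm across, loose on the bench; origin at the centre of its underside.
- jar: Bystander: clear glass jar with a cork lid, 85 mm tall, 64 mm across, loose on the bench; origin at the centre of its underside.
Mind the look-alikes: they are no part of the job. What is meant by the mallet is not blue or pink, and is the larger of those in its own colour.

How it is judged:
On the way, in this order (a step that is already met when the one before it is completed fails the run):
1. the mallet is held, its head lifted above the pin (height (world z) of mallet_head above 0.07 m and contact force between the fingers and mallet above 1 N), for 0.1 s.
2. the pin is driven home (value of joint pin above 0.012 m), for 0.1 s.
3. the thumbscrew is turned clockwise until it seats (value of joint screw above 3.04159 rad), for 0.1 s.
At the end, for the whole second after the job is handed in: After seating, the thumbscrew stands a quarter turn (1.57 rad, within 0.22) back, still, gripped with 1 N or more; the pin is home within 2 mm; the mallet rests untouched on the bench (head centre below 50 mm); the clamped insulator stands in its ring; other glass upright within 30 mm of its start (value of joint screw between 1.35079 and 1.79079 rad and velocity of joint screw between -0.1 and 0.1 rad/s and contact force between the fingers and screw above 1 N and value of joint pin above 0.012 m and height (world z) of mallet_head below 0.05 m and linear speed of mallet below 0.03 m/s and contact force between each of the arm, the fingers and mallet below 0.2 N and horizontal distance between insulator and screw_grip below 0.01 m and angle between insulator's own z axis and vertical below 0.1 rad and distance of each of violet_insulator, amber_insulator, jar from where it was at the start of the episode below 0.03 m and angle between each of violet_insulator, amber_insulator, jar's own z axis and vertical below 0.2 rad); the arm keeps its last pose, push and grip.
It fails at once if the pin is touched with the hand or arm (contact force between any of the fingers, the arm and pin above 0.5 N).
It fails at once if bystanding glass is shoved or tipped (distance of any of violet_insulator, amber_insulator, jar from where it was at the start of the episode above 0.03 m or angle between any of violet_insulator, amber_insulator, jar's own z axis and vertical above 0.3 rad).
It fails at once if the clamped insulator is knocked out of its seat (distance of insulator from where it was at the start of the episode above 0.02 m or angle between insulator's own z axis and vertical above 0.2 rad).
It also fails if it takes over 66 s, if anything falls off the work surface, if the arm or the gripper's body presses on something with over 40 N, if the wrist force passes 120 N, or if a joint passes its speed limit or range.

## Robot

A 6-joint arm with a two-finger parallel gripper is mounted at the origin on the work surface. World frame = base frame: x ahead of the robot, y to its left, z up, the work surface at z = 0. Lengths are in m, angles in rad, forces in N, time in s.
With the tool pointing down it reaches from about 0.35 to 0.85 m from the base axis. Payload 8.1 kg.
Tool frame: the origin (TCP) lies midway between the tips of the shut fingers; the grasp point (between the pads) lies 19 mm behind it (robot.tcp_to_grasp is the distance from the TCP to the grasp point, in m); z points along the fingers, y is the direction in which the jaws open and shut (so a half turn about z gives the same grasp; the last joint's range is limited). The gripper opens to 93 mm and grips with 3 to 60 N. Pads are 15 mm wide; open, the fingers measure 128 mm over their backs; the gripper's body (75 mm by 188 mm) begins 65 mm behind the grasp point.
Start: joints at [-1.403, 0.13, 1.488, -0, 1.523, -0.085], TCP at [0.15, -0.581, 0.219] pointing down, gripper open.
Joint ranges: [-2.96, 2.96], [-0.89, 2.26], [0.02, 2.5], [-1.34, 4.48], [0, 2.73], [-2.66, 2.66]. Speed limits (rad/s): [2.39, 2.39, 2.79, 3.14, 3.14, 3.14].

## Interface

Orientations are given as a rotation vector (axis times angle).
In Python, from plant import robot gives the robot as it stands.
- The arm moves only by the tool send_rows, never from a script. Its argument "series" is a list of rows, each an object of numbers: "wx", "wy", "wz": the turn, a rotation vector about the world's x, y, z in rad; "dx", "dy", "dz": the shift along the world's x, y, z in cm; "fingers": the closure in counts, from 0 (fully open) to 255 (shut). In form: [{"wx": .., "wy": .., "wz": .., "dx": .., "dy": .., "dz": .., "fingers": ..}, ...]. A call has 1 to 20 rows; each row shifts and turns the pose as measured when the row begins; what a row does not reach is not made up. A row lasts 1/12 s, in which the tool goes at most 41.7 mm and 7.16 degrees, less where a joint would pass 70% of its speed; a pose out of reach is approached as far as the arm can. A call is refused whole if a number of a shift passes 4.17 or a number of a turn 0.125, either way. A call with a gripper value outside its range is refused whole. The fingers move at their own pace and stop on an object; "newtons" is the grip in N (left out, the last holds). Time passes only in rows, so rows that do not move let the fingers close. It gives the time, the measured TCP pose, the force and the opening at its end, in the units of the state.
- robot.read_state(): the state, without advancing time (a new reading comes with each control period).
- robot.read_camera(name): name is "scene" or "top" or "wrist"; returns the picture (400x640x3 uint8, red, green, blue); there is no depth.
- robot.camera_info(name): a dict with "intrinsics" (3x3 intrinsics, pixels), "extrinsics" (4x4, takes a point from world to camera coordinates); the wrist camera has in their place "tool_from_camera" (4x4, takes a point from camera to tool coordinates, whose origin is the TCP and whose axes are the flange's). Camera axes: x right, y up, looking along -z (the intrinsics and any distortion apply to the point x, -y, -z); pixel columns grow to the right and rows downward; lengths in m; the calibration is good to about 2 mm. A picture is of the moment at which its call begins: read the wrist's pose just before it. camera_info takes no time and is no camera call.
- robot.close_job(): hands the job in, once; it reports no verdict.
The state is a dict: "t": time; "q": joint angles; "dq": joint speeds; "joint_torque": joint torques, N m; "tool_pos": TCP position; "orientation": TCP orientation; "force": force on the tool from outside, world axes, zero at the start; "wrist_torque": the same for the moment, N m; "opening": finger opening in m.
Only numpy, scipy, OpenCV 4.12 (cv2) and the standard library are available. Lean on these libraries where they do the work, as an engineer would, in place of code of your own. Each camera call takes 0.05 s, during which the arm holds its last target.

## Working session

There is one attempt and no reset: what is moved stays moved. The work goes in short steps, Python scripts to look and compute and a tool call to move; the robot and the scene stay as the last step left them, time stands still between calls to the robot, and variables do not carry over. Pictures are saved under pics/ and viewed, and the job is handed in when it is done.

Besides the shell and the picture viewer there is one more tool, called after ">>>" as name(argument=value, ...) on one line, values as JSON. send_rows: Moves the arm, as the interface text tells. Its arguments: {"type":"object","properties":{"series":{"type":"array","items":{"type":"object","properties":{"wx":{"type":"number"},"wy":{"type":"number"},"wz":{"type":"number"},"dx":{"type":"number"},"dy":{"type":"number"},"dz":{"type":"number"},"fingers":{"type":"number"}}}},"newtons":{"type":"number"}},"required":["series"]}

```bash
mkdir -p pics; ls
python3 - <<'E'
from plant import robot
import cv2
for n in ["scene","top","wrist"]:
    s=robot.read_state()
    im=robot.read_camera(n); cv2.imwrite(f"pics/{n}0.png",im[:,:,::-1]); print(n,robot.camera_info(n))
print(robot.read_state()); print(robot.tcp_to_grasp)
E
```

```text
pics
scene {'intrinsics': array([[402.42677079,   0.        , 325.33196542],
       [  0.        , 402.42677079, 207.32526121],
       [  0.        ,   0.        ,   1.        ]]), 'extrinsics': array([[-4.34960851e-01,  9.00449002e-01,  8.07659005e-04,
         2.21041347e-01],
       [-5.99635288e-01, -2.90322040e-01,  7.45755077e-01,
         1.35341055e-01],
       [ 6.71748896e-01,  3.23889962e-01,  6.66219718e-01,
        -1.73415498e+00],
       [ 0.00000000e+00,  0.00000000e+00,  0.00000000e+00,
         1.00000000e+00]])}
top {'intrinsics': array([[391.31510811,   0.        , 318.95225265],
       [  0.        , 391.31510811, 205.61231164],
       [  0.        ,   0.        ,   1.        ]]), 'extrinsics': array([[-0.0165333 , -0.99972768, -0.01646844, -0.02638799],
       [ 0.99751946, -0.01761942,  0.06815045, -0.45612915],
       [-0.06842206, -0.01530084,  0.99753913, -1.50998949],
       [ 0.        ,  0.        ,  0.        ,  1.        ]])}
wrist {'intrinsics': array([[284.66785672,   0.        , 317.81631595],
       [  0.        , 284.66785672, 197.52999442],
      
[... 369 characters left out ...]
000000e+00,
         1.00000000e+00]])}
{'t': 0.15, 'q': array([-1.40338221e+00,  1.30983183e-01,  1.48902122e+00,  2.47541479e-05,
        1.52302141e+00, -8.53933227e-02]), 'dq': array([-0.00019375, -0.00248603, -0.00264086, -0.00020632, -0.00098355,
        0.00141551]), 'joint_torque': array([-1.11389388e-04, -5.60475647e+01, -4.92334485e+01,  7.67127145e-02,
        3.05004918e-02, -7.77721652e-05]), 'tool_pos': array([ 0.15003452, -0.58048196,  0.21783547]), 'orientation': array([-3.11510673e+00, -3.95869823e-01,  5.34670582e-05]), 'force': array([0.01827366, 1.01359316, 0.33797815]), 'wrist_torque': array([-0.01465629,  0.01973814, -0.04003733]), 'opening': 0.09321504212259063}
0.0188
```

View pics/top0.png

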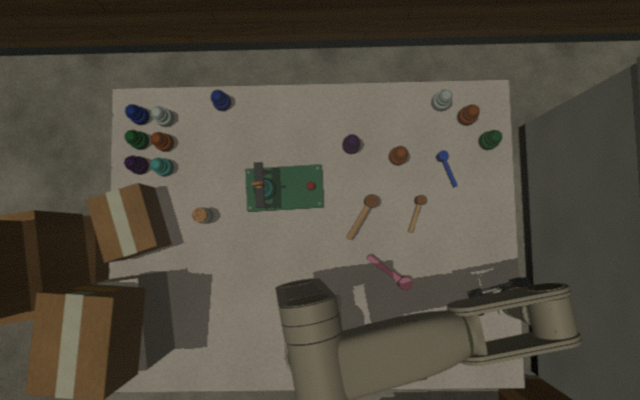

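View pics/scene0.png

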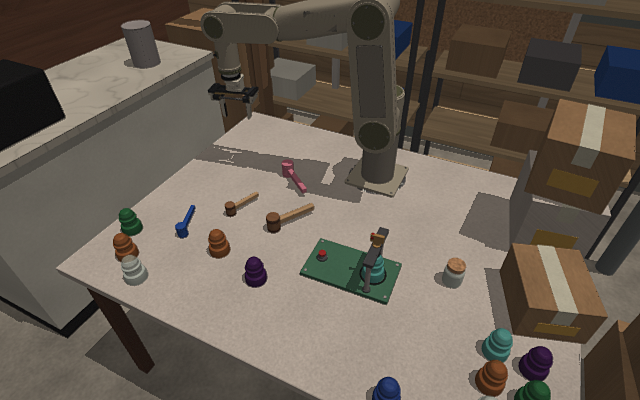

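Candidates in the top view are: large wooden mallet, head at (371,201); small wooden one (420,200); blue (443,156); pink (404,283). I choose the larger wooden one, and I'll check it in close crops.

Run:
```python
import cv2,numpy as np
a=cv2.imread("pics/top0.png")
c=cv2.resize(a[150:250,235:335],(600,600),interpolation=cv2.INTER_CUBIC);cv2.imwrite("pics/c1.png",c)
c=cv2.resize(a[130:250,330:450],(600,600),interpolation=cv2.INTER_CUBIC);cv2.imwrite("pics/c2.png",c)
a=cv2.imread("pics/scene0.png")
c=cv2.resize(a[220:310,290:410],(800,600),interpolation=cv2.INTER_CUBIC);cv2.imwrite("pics/c3.png",c)
```

```text
(no output)
```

View pics/c1.png

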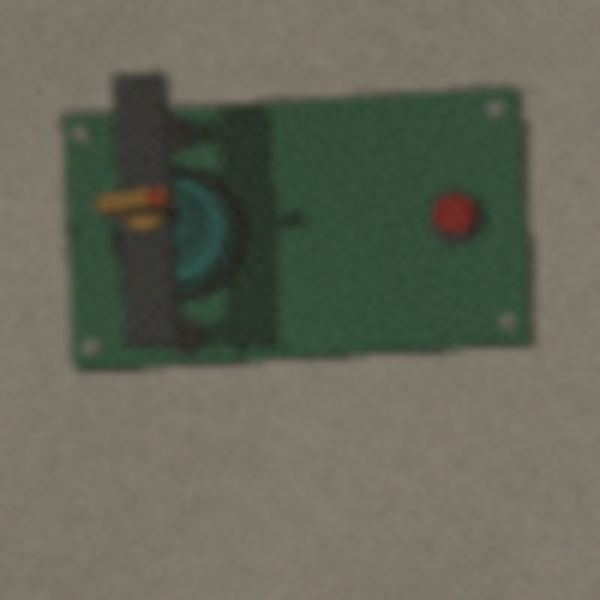

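View pics/c2.png

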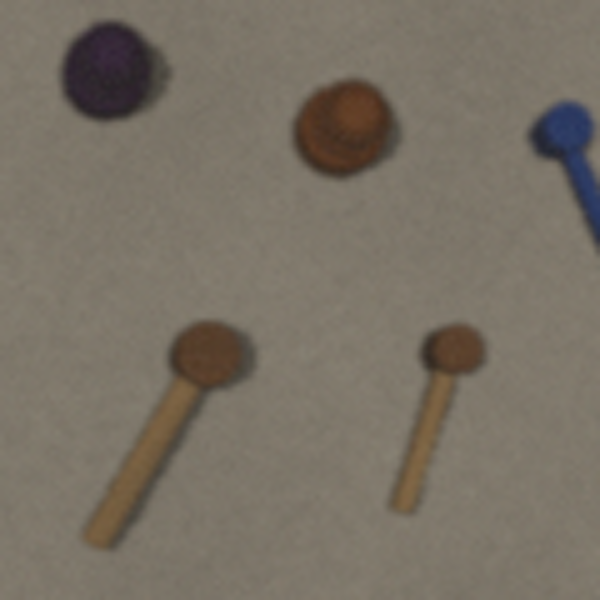

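View pics/c3.png

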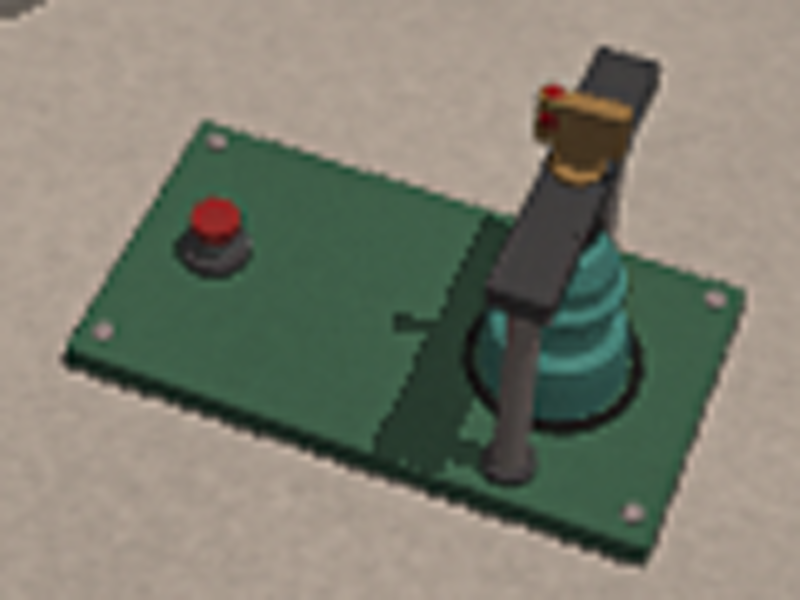

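```bash
cat > h.py <<'E'
import numpy as np,cv2
from plant import robot
from scipy.spatial.transform import Rotation as R
def ray(n,u,v,st=None):
    ci=robot.camera_info(n);K=ci['intrinsics']
    d=np.array([(u-K[0,2])/K[0,0],-(v-K[1,2])/K[1,1],-1.])
    if n=='wrist':
        T=ci['tool_from_camera'];Rt=R.from_rotvec(st['orientation']).as_matrix()
        return np.array(st['tool_pos'])+Rt@T[:3,3],Rt@T[:3,:3]@d
    E=ci['extrinsics']
    return -E[:3,:3].T@E[:3,3],E[:3,:3].T@d
def at(n,u,v,z,st=None):
    o,d=ray(n,u,v,st);return o+d*(z-o[2])/d[2]
def proj(n,p,st=None):
    ci=robot.camera_info(n);K=ci['intrinsics'];p=np.array(p,float)
    if n=='wrist':
        T=ci['tool_from_camera'];Rt=R.from_rotvec(st['orientation']).as_matrix()
        c=T[:3,:3].T@(Rt.T@(p-st['tool_pos'])-T[:3,3])
    else:
        E=ci['extrinsics'];c=E[:3,:3]@p+E[:3,3]
    return K[0,0]*c[0]/-c[2]+K[0,2],K[1,1]*-c[1]/-c[2]+K[1,2]
E
python3 - <<'E'
from h import *
np.set_printoptions(precision=4,suppress=True)
P=[at('top',235+u/6-.5,150+v/6-.5,.018) for u,v in [(65,115),(520,90),(533,343),(77,368)]]
for p in P: print(p)
c=np.mean(P,axis=0);print('c',c)
# sides
print([np.linalg.norm(P[i]-P[(i+1)%4]) for i in range(4)])
print('pin',at('top',235+455/6-.5,150+213/6-.5,.047))
# scene checks; c3 scale 6.667 off 290,220
print('pin scene',at('scene',290+216/6.667-.5,220+218/6.667-.5,.047))
S=[at('scene',290+u/6.667-.5,220+v/6.667-.5,.018) for u,v in [(207,122),(68,355),(646,555),(745,292)]]
for p in S: print(p)
print('c',np.mean(S,axis=0))
h=at('top',330+208/5-.5,130+353/5-.5,.064);e=at('top',330+100/5-.5,130+540/5-.5,.045);print(h,e,np.linalg.norm((h-e)[:2]),np.arctan2(*(h-e)[1::-1]))
for n,u,v in [('violet',110,70),('amber',345,128),('small',455,349)]: print(n,at('top',330+u/5-.5,130+v/5-.5,.05))
print('jar',at('top',202,215,.08),at('scene',456,266,.085))
print(np.array(robot.camera_info('top')['extrinsics'])[:3,:3].T@-robot.camera_info('top')['extrinsics'][:3,3])
E
```

```text
[0.606  0.2526 0.018 ]
[ 0.6167 -0.0456  0.018 ]
[ 0.451  -0.0512  0.018 ]
[0.44   0.2454 0.018 ]
c [0.5284 0.1003 0.018 ]
[np.float64(0.2983575226642868), np.float64(0.16582293478868093), np.float64(0.29678124113060567), np.float64(0.16620306271345872)]
pin [ 0.5332 -0.0029  0.047 ]
pin scene [ 0.5342 -0.0002  0.047 ]
[ 0.4516 -0.0463  0.018 ]
[ 0.623  -0.0376  0.018 ]
[0.6101 0.2564 0.018 ]
[0.4398 0.2489 0.018 ]
c [0.5311 0.1053 0.018 ]
[ 0.4696 -0.2318  0.064 ] [ 0.3302 -0.1486  0.045 ] 0.1623487217555447 -0.5381316614126475
violet [ 0.6904 -0.1638  0.05  ]
amber [ 0.6417 -0.3426  0.05  ]
small [ 0.4704 -0.4207  0.05  ]
jar [0.4237 0.4033 0.08  ] [0.4345 0.4155 0.085 ]
[ 0.3512 -0.0575  1.5369]
```

The close crops confirm it. The larger wooden mallet's head is at (371,201) in the top view and its handle end is at (349,237). The pin cap is at (311,185), and the thumbscrew's red dot faces world -y. Next I'll work out the move to hover over the mallet head.

Run:
```python
from h import *
np.set_printoptions(precision=4,suppress=True)
s=robot.read_state();M=R.from_rotvec(s['orientation']).as_matrix();print(M)
yaw=np.arctan2(M[1,1],M[0,1]);print('jaw yaw',yaw, 'want', -0.538+np.pi/2, 'q6',s['q'][5],'q1',s['q'][0])
```

```text
[[ 0.9682  0.2501 -0.0002]
 [ 0.2501 -0.9682  0.0014]
 [ 0.0001 -0.0014 -1.    ]]
jaw yaw -1.317989985313945 want 1.0327963267948965 q6 -0.08539332268589585 q1 -1.4033822128084916
```

>>> send_rows(series=[{"dx":2.0,"dy":2.2,"wz":-0.05,"fingers":0},{"dx":2.0,"dy":2.2,"wz":-0.05,"fingers":0},{"dx":2.0,"dy":2.2,"wz":-0.05,"fingers":0},{"dx":2.0,"dy":2.2,"wz":-0.05,"fingers":0},{"dx":2.0,"dy":2.2,"wz":-0.05,"fingers":0},{"dx":2.0,"dy":2.2,"wz":-0.05,"fingers":0},{"dx":2.0,"dy":2.2,"wz":-0.05,"fingers":0},{"dx":2.0,"dy":2.2,"wz":-0.05,"fingers":0},{"dx":2.0,"dy":2.2,"wz":-0.05,"fingers":0},{"dx":2.0,"dy":2.2,"wz":-0.05,"fingers":0},{"dx":2.0,"dy":2.2,"wz":-0.05,"fingers":0},{"dx":2.0,"dy":2.2,"wz":-0.05,"fingers":0},{"dx":2.0,"dy":2.2,"wz":-0.05,"fingers":0},{"dx":2.0,"dy":2.2,"wz":-0.05,"fingers":0},{"dx":2.0,"dy":2.2,"wz":-0.05,"fingers":0},{"dx":2.0,"dy":2.2,"wz":-0.04,"fingers":0},{"fingers":0}], newtons=40)

```text
schema error: expected keys wx, wy, wz, dx, dy, dz, fingers
```

```bash
cat > snap.py <<'E'
import sys
from h import *
np.set_printoptions(precision=4,suppress=True)
s=robot.read_state()
im=robot.read_camera('wrist')
np.savez('pics/'+sys.argv[1]+'.npz',**s)
cv2.imwrite('pics/'+sys.argv[1]+'.png',im[:,:,::-1])
M=R.from_rotvec(s['orientation']).as_matrix()
print(s['t'],s['tool_pos'],'yawx',np.arctan2(M[1,0],M[0,0]),'z',M[:,2],'q6',s['q'][5],s['force'],s['opening'])
E
python3 snap.py w1
```

```text
0.15 [ 0.15   -0.5805  0.2178] yawx 0.25280613207266395 z [-0.0002  0.0014 -1.    ] q6 -0.08539332268589585 [0.0183 1.0136 0.338 ] 0.09321504212259063
```

View pics/w1.png

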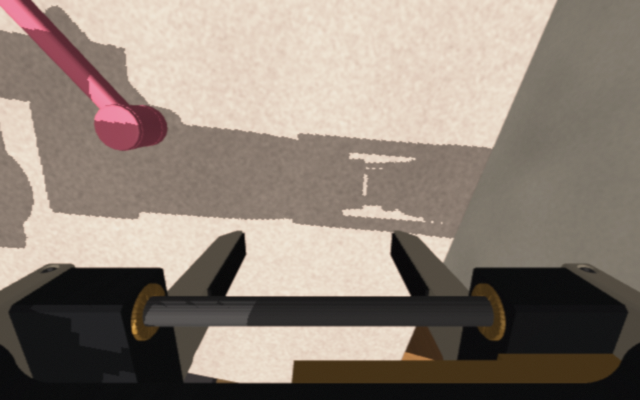

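The call was refused because every row needs all seven keys, so the arm hasn't moved. The picture shows only the pink decoy at (125,127). I'll resend with full rows.

>>> send_rows(series=[{"wx":0,"wy":0,"wz":-0.05,"dx":2.0,"dy":2.2,"dz":0,"fingers":0},{"wx":0,"wy":0,"wz":-0.05,"dx":2.0,"dy":2.2,"dz":0,"fingers":0},{"wx":0,"wy":0,"wz":-0.05,"dx":2.0,"dy":2.2,"dz":0,"fingers":0},{"wx":0,"wy":0,"wz":-0.05,"dx":2.0,"dy":2.2,"dz":0,"fingers":0},{"wx":0,"wy":0,"wz":-0.05,"dx":2.0,"dy":2.2,"dz":0,"fingers":0},{"wx":0,"wy":0,"wz":-0.05,"dx":2.0,"dy":2.2,"dz":0,"fingers":0},{"wx":0,"wy":0,"wz":-0.05,"dx":2.0,"dy":2.2,"dz":0,"fingers":0},{"wx":0,"wy":0,"wz":-0.05,"dx":2.0,"dy":2.2,"dz":0,"fingers":0},{"wx":0,"wy":0,"wz":-0.05,"dx":2.0,"dy":2.2,"dz":0,"fingers":0},{"wx":0,"wy":0,"wz":-0.05,"dx":2.0,"dy":2.2,"dz":0,"fingers":0},{"wx":0,"wy":0,"wz":-0.05,"dx":2.0,"dy":2.2,"dz":0,"fingers":0},{"wx":0,"wy":0,"wz":-0.05,"dx":2.0,"dy":2.2,"dz":0,"fingers":0},{"wx":0,"wy":0,"wz":-0.05,"dx":2.0,"dy":2.2,"dz":0,"fingers":0},{"wx":0,"wy":0,"wz":-0.05,"dx":2.0,"dy":2.2,"dz":0,"fingers":0},{"wx":0,"wy":0,"wz":-0.05,"dx":2.0,"dy":2.2,"dz":0,"fingers":0},{"wx":0,"wy":0,"wz":-0.04,"dx":2.0,"dy":2.0,"dz":0,"fingers":0},{"wx":0,"wy":0,"wz":0,"dx":0,"dy":0,"dz":0,"fingers":0}], newtons=40)

```text
t: 1.62
tool_pos: [0.4781, -0.2106, 0.2142]
orientation: [-3.002, 0.903, 0.001]
force: [0.6, 0.4, -1.1]
opening: 0.0932
```

```bash
python3 snap.py w2
```

```text
1.6167 [ 0.4781 -0.2106  0.2142] yawx -0.5840792409946495 z [ 0.0011  0.0065 -1.    ] q6 1.6368308869817216 [ 0.5833  0.4332 -1.0747] 0.09317238338531907
```

View pics/w2.png

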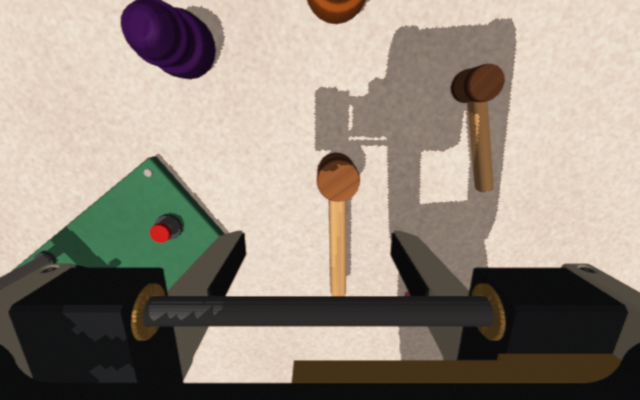

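The wrist view shows the larger mallet's head top at (338,182) with the handle running straight down the image, and the pin cap at (160,233).

Run:
```python
from h import *
np.set_printoptions(precision=4,suppress=True)
s=dict(np.load('pics/w2.npz'))
h=at('wrist',338.5,181.5,.064,s);print('head',h)
for v in (220,250,285): 
  # measure handle centre col
  im=cv2.imread('pics/w2.png').astype(int); row=im[v,310:365]; print(v,row[:,2]-row[:,0])
print(at('wrist',338,225,.045,s),at('wrist',338.5,290,.045,s))
a=at('wrist',338,225,.045,s);b=at('wrist',338.5,290,.045,s);print('yaw',np.arctan2(*(a-b)[1::-1]))
print('pin',at('wrist',160,233,.047,s))
```

```text
head [ 0.4677 -0.2327  0.064 ]
220 [ 33  33  33  32  31  31  31  31  32  32  33  33  33  33  32  31  30  34
  45  70 101 114 117 117 118 117 117 117 116 114 113 115 114 110 100  82
  48  29  27  29  33  35  35  34  35  34  33  32  32  32  33  34  34  34
  34]
250 [ 27  28  29  31  31  31  32  33  34  33  33  31  31  30  31  31  31  31
  36  53  87 110 118 118 117 118 117 114 110 110 111 112 114 111 102  82
  49  30  26  28  32  36  33  33  33  34  33  33  33  33  34  34  34  34
  33]
285 [ 30  29  29  30  30  30  30  30  31  31  31  31  32  32  32  33  32  32
  35  43  62  93 109 116 118 118 117 114 113 111 112 112 113 110 102  77
  48  38  34  33  32  32  31  31  32  32  33  34  34  35  34  35  35  36
  37]
[ 0.4156 -0.2004  0.045 ] [ 0.3345 -0.1499  0.045 ]
yaw -0.5568544353409083
pin [ 0.5318 -0.0053  0.047 ]
```

>>> send_rows(series=[{"wx":0,"wy":0,"wz":0.03,"dx":-0.5,"dy":-1.1,"dz":-1.5,"fingers":0},{"wx":0,"wy":0,"wz":0,"dx":-0.5,"dy":-1.1,"dz":-2.0,"fingers":0},{"wx":0,"wy":0,"wz":0,"dx":0,"dy":0,"dz":-2.5,"fingers":0},{"wx":0,"wy":0,"wz":0,"dx":0,"dy":0,"dz":-2.5,"fingers":0},{"wx":0,"wy":0,"wz":0,"dx":0,"dy":0,"dz":-2.5,"fingers":0},{"wx":0,"wy":0,"wz":0,"dx":0,"dy":0,"dz":-1,"fingers":0},{"wx":0,"wy":0,"wz":0,"dx":0,"dy":0,"dz":0,"fingers":0}])

```text
t: 2.25
tool_pos: [0.4637, -0.2391, 0.0917]
orientation: [-3.024, 0.845, -0.002]
force: [0.1, 0.0, 0.9]
opening: 0.0931
```

```bash
python3 snap.py w3
```

```text
2.25 [ 0.4637 -0.2391  0.0917] yawx -0.5446951071187446 z [ 0.0019  0.001  -1.    ] q6 1.5391949502285862 [0.1256 0.042  0.9288] 0.09309133822783673
```

View pics/w3.png

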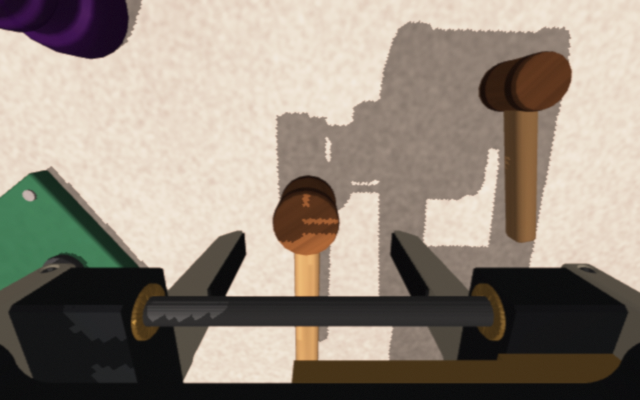

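Head top is now at (307,222), slightly left of the tool centre. I'll correct for that.

Run:
```python
from h import *
np.set_printoptions(precision=4,suppress=True)
s=dict(np.load('pics/w3.npz'))
print('head',at('wrist',306.5,221,.064,s))
a=at('wrist',306.5,265,.045,s);b=at('wrist',306.5,350,.045,s);print(a,b,'yaw',np.arctan2(*(a-b)[1::-1]))
```

```text
head [ 0.4706 -0.2354  0.064 ]
[ 0.431  -0.2098  0.045 ] [ 0.3555 -0.1628  0.045 ] yaw -0.5567909162107387
```

>>> send_rows(series=[{"wx":0,"wy":0,"wz":-0.01,"dx":0.5,"dy":0.5,"dz":0,"fingers":0},{"wx":0,"wy":0,"wz":0,"dx":0,"dy":0,"dz":-2,"fingers":0},{"wx":0,"wy":0,"wz":0,"dx":0,"dy":0,"dz":-2,"fingers":0},{"wx":0,"wy":0,"wz":0,"dx":0,"dy":0,"dz":-1.5,"fingers":0},{"wx":0,"wy":0,"wz":0,"dx":0,"dy":0,"dz":-0.5,"fingers":0},{"wx":0,"wy":0,"wz":0,"dx":0,"dy":0,"dz":0,"fingers":0}])

```text
t: 2.8
tool_pos: [0.4771, -0.238, 0.0427]
orientation: [3.017, -0.864, 0.029]
force: [-0.5, 0.5, 0.7]
opening: 0.0928
```

```bash
python3 snap.py w4
```

```text
2.8 [ 0.4771 -0.238   0.0427] yawx -0.5580805494542571 z [ 0.017  -0.0082 -0.9998] q6 1.567622277474896 [-0.5479  0.5139  0.7414] 0.09275757185235635
```

View pics/w4.png

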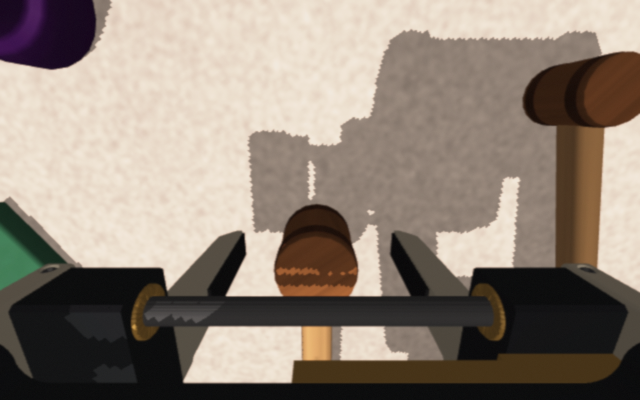

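>>> send_rows(series=[{"wx":0.008,"wy":0.017,"wz":0,"dx":-0.4,"dy":0.2,"dz":-0.6,"fingers":0},{"wx":0,"wy":0,"wz":0,"dx":-0.2,"dy":0.1,"dz":-0.6,"fingers":0},{"wx":0,"wy":0,"wz":0,"dx":0,"dy":0,"dz":-0.6,"fingers":0},{"wx":0,"wy":0,"wz":0,"dx":0,"dy":0,"dz":0,"fingers":0}])

```text
t: 3.18
tool_pos: [0.4742, -0.2365, 0.029]
orientation: [3.018, -0.864, 0.009]
force: [-0.2, 0.8, -1.1]
opening: 0.0929
```

```bash
python3 snap.py w5
```

```text
3.1833 [ 0.4742 -0.2365  0.029 ] yawx -0.5579206424187255 z [ 0.0052 -0.0037 -1.    ] q6 1.5696983354389564 [-0.2091  0.7891 -1.0937] 0.09286550397193251
```

>>> send_rows(series=[{"wx":0,"wy":0,"wz":0,"dx":-0.4,"dy":0.3,"dz":-0.6,"fingers":0},{"wx":0,"wy":0,"wz":0,"dx":-0.3,"dy":0.1,"dz":-0.6,"fingers":0},{"wx":0,"wy":0,"wz":0,"dx":-0.1,"dy":0,"dz":-0.2,"fingers":0},{"wx":0,"wy":0,"wz":0,"dx":0,"dy":0,"dz":0,"fingers":0}])

```text
t: 3.57
tool_pos: [0.4658, -0.2324, 0.0145]
orientation: [3.018, -0.865, 0.011]
force: [0.2, -0.3, -0.2]
opening: 0.0929
```

```bash
python3 snap.py w6;python3 - <<'E'
from h import *
s=robot.read_state(); print([proj('wrist',[.469,-.2335,z],s) for z in (0.064,)])
E
```

```text
3.5667 [ 0.4658 -0.2324  0.0145] yawx -0.5580164815672363 z [ 0.0061 -0.0043 -1.    ] q6 1.5679024149280305 [ 0.1891 -0.2736 -0.163 ] 0.0929348022462002
[(np.float64(312.8319963308621), np.float64(282.2323905028088))]
```

View pics/w6.png

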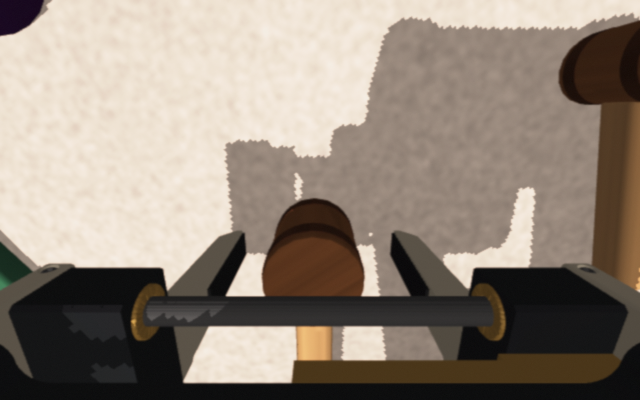

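The head sits between the fingers, with its top centred near (313,275). I'll nudge slightly and close.

>>> send_rows(series=[{"wx":0,"wy":0,"wz":0,"dx":0.3,"dy":-0.1,"dz":0.3,"fingers":0},{"wx":0,"wy":0,"wz":0,"dx":0.1,"dy":0,"dz":0,"fingers":100},{"wx":0,"wy":0,"wz":0,"dx":0,"dy":0,"dz":0,"fingers":150},{"wx":0,"wy":0,"wz":0,"dx":0,"dy":0,"dz":0,"fingers":200},{"wx":0,"wy":0,"wz":0,"dx":0,"dy":0,"dz":0,"fingers":255},{"wx":0,"wy":0,"wz":0,"dx":0,"dy":0,"dz":0,"fingers":255},{"wx":0,"wy":0,"wz":0,"dx":0,"dy":0,"dz":0,"fingers":255},{"wx":0,"wy":0,"wz":0,"dx":0,"dy":0,"dz":0,"fingers":255}], newtons=50)

```text
t: 4.28
tool_pos: [0.4713, -0.2341, 0.019]
orientation: [3.017, -0.865, 0.014]
force: [1.0, 1.6, 0.1]
opening: 0.0512
```

```bash
python3 snap.py w7
```

```text
4.2833 [ 0.4713 -0.2341  0.019 ] yawx -0.5581653737428574 z [ 0.0079 -0.0052 -1.    ] q6 1.5707552796618165 [0.9584 1.5914 0.1436] 0.05118907032619623
```

View pics/w7.png

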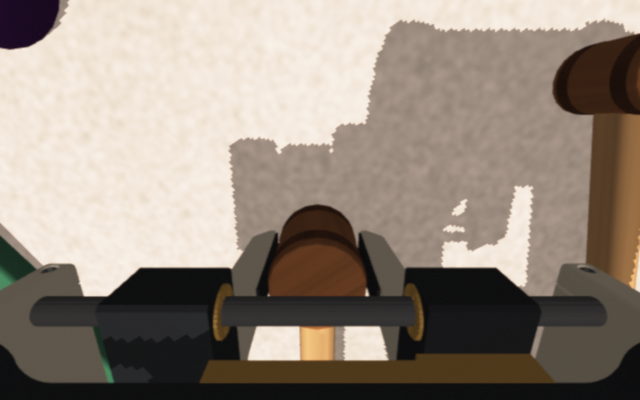

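Opening reads 51 mm, which matches the 50 mm head. Lifting now.

>>> send_rows(series=[{"wx":0,"wy":0,"wz":0,"dx":0,"dy":0,"dz":1,"fingers":255},{"wx":0,"wy":0,"wz":0,"dx":0,"dy":0,"dz":1.5,"fingers":255},{"wx":0,"wy":0,"wz":0,"dx":0,"dy":0,"dz":2,"fingers":255},{"wx":0,"wy":0,"wz":0,"dx":0,"dy":0,"dz":2,"fingers":255},{"wx":0,"wy":0,"wz":0,"dx":0,"dy":0,"dz":2,"fingers":255},{"wx":0,"wy":0,"wz":0,"dx":0,"dy":0,"dz":1,"fingers":255},{"wx":0,"wy":0,"wz":0,"dx":0,"dy":0,"dz":0,"fingers":255},{"wx":0,"wy":0,"wz":0,"dx":0,"dy":0,"dz":0,"fingers":255}])

```text
t: 5.0
tool_pos: [0.4657, -0.2308, 0.1154]
orientation: [-3.02, 0.865, 0.004]
force: [0.2, 1.5, -4.3]
opening: 0.0491
```

```bash
python3 snap.py w8
```

```text
5.0 [ 0.4657 -0.2308  0.1154] yawx -0.5581391147129277 z [-0.0022  0.0007 -1.    ] q6 1.5706579290280251 [ 0.2058  1.4777 -4.2559] 0.04914007248784509
```

View pics/w8.png

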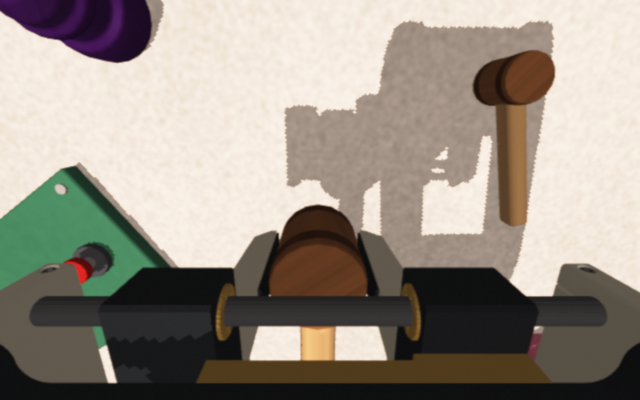

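The mallet is held: its weight reads about 4.3 N and it looks unchanged in the grip. Now I'll carry it above the pin.

>>> send_rows(series=[{"wx":0,"wy":0,"wz":0,"dx":0.3,"dy":1,"dz":0,"fingers":255},{"wx":0,"wy":0,"wz":0,"dx":0.6,"dy":2,"dz":0,"fingers":255},{"wx":0,"wy":0,"wz":0,"dx":0.6,"dy":2,"dz":0,"fingers":255},{"wx":0,"wy":0,"wz":0,"dx":0.6,"dy":2,"dz":0,"fingers":255},{"wx":0,"wy":0,"wz":0,"dx":0.6,"dy":2,"dz":0,"fingers":255},{"wx":0,"wy":0,"wz":0,"dx":0.6,"dy":2,"dz":0,"fingers":255},{"wx":0,"wy":0,"wz":0,"dx":0.6,"dy":2,"dz":0,"fingers":255},{"wx":0,"wy":0,"wz":0,"dx":0.6,"dy":2,"dz":0,"fingers":255},{"wx":0,"wy":0,"wz":0,"dx":0.6,"dy":2,"dz":0,"fingers":255},{"wx":0,"wy":0,"wz":0,"dx":0.6,"dy":2,"dz":0,"fingers":255},{"wx":0,"wy":0,"wz":0,"dx":0.5,"dy":1.5,"dz":0,"fingers":255},{"wx":0,"wy":0,"wz":0,"dx":0.3,"dy":1,"dz":0,"fingers":255},{"wx":0,"wy":0,"wz":0,"dx":0.0,"dy":0.2,"dz":0,"fingers":255},{"wx":0,"wy":0,"wz":0,"dx":0,"dy":0,"dz":0,"fingers":255}])

```text
t: 6.22
tool_pos: [0.5192, 0.0081, 0.0941]
orientation: [-3.017, 0.868, 0.056]
force: [-0.1, -0.7, -4.7]
opening: 0.0494
```

```bash
python3 snap.py w9
python3 - <<'E'
from h import *
im=robot.read_camera('scene');cv2.imwrite('pics/s9.png',cv2.resize(im[160:310,260:440,::-1],(720,600),interpolation=cv2.INTER_CUBIC))
E
```

```text
6.2167 [0.5192 0.0081 0.0941] yawx -0.5602963008698333 z [-0.0336  0.0113 -0.9994] q6 2.0394424137760305 [-0.1055 -0.6534 -4.7337] 0.04942363110991142
```

View pics/s9.png

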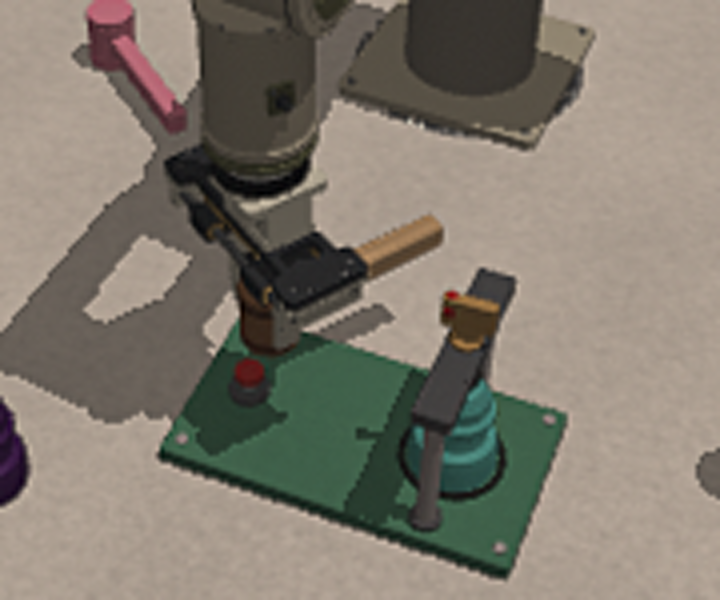

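View pics/w9.png

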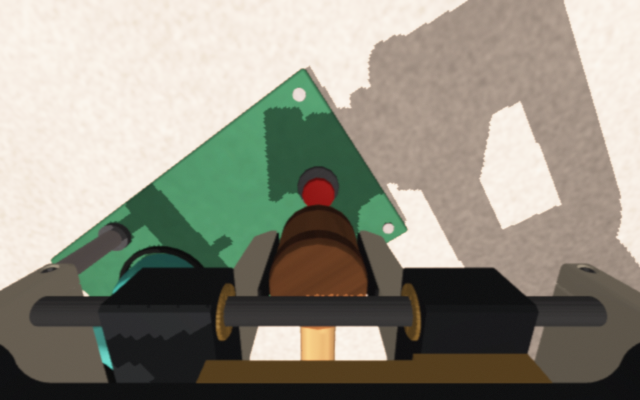

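The wrist view shows the pin cap at (318,193), ahead of the head; the scene view shows the mallet level behind the pin.

Run:
```python
from h import *
np.set_printoptions(precision=4,suppress=True)
s=dict(np.load('pics/w9.npz'))
print(at('wrist',318,194,.048,s), at('wrist',318.5,192,.046,s))
```

```text
[ 0.5331 -0.0031  0.048 ] [ 0.5338 -0.004   0.046 ]
```

>>> send_rows(series=[{"wx":-0.011,"wy":-0.034,"wz":0,"dx":0.6,"dy":-0.5,"dz":0,"fingers":255},{"wx":0,"wy":0,"wz":0,"dx":0.6,"dy":-0.5,"dz":0,"fingers":255},{"wx":0,"wy":0,"wz":0,"dx":0.2,"dy":-0.1,"dz":0,"fingers":255},{"wx":0,"wy":0,"wz":0,"dx":0,"dy":0,"dz":0,"fingers":255}])

```text
t: 6.65
tool_pos: [0.5331, -0.0078, 0.0942]
orientation: [3.016, -0.875, 0.0]
force: [-0.2, 0.3, -4.4]
opening: 0.0495
```

```bash
python3 snap.py w10
```

```text
6.65 [ 0.5331 -0.0078  0.0942] yawx -0.5649193589786249 z [-0.0001 -0.0009 -1.    ] q6 2.02579878631684 [-0.1695  0.2926 -4.3868] 0.04945055601710869
```

>>> send_rows(series=[{"wx":0,"wy":0,"wz":0,"dx":0,"dy":0.4,"dz":-0.5,"fingers":255},{"wx":0,"wy":0,"wz":0,"dx":0,"dy":0.1,"dz":-0.8,"fingers":255},{"wx":0,"wy":0,"wz":0,"dx":0,"dy":0,"dz":-0.8,"fingers":255},{"wx":0,"wy":0,"wz":0,"dx":0,"dy":0,"dz":-0.3,"fingers":255},{"wx":0,"wy":0,"wz":0,"dx":0,"dy":0,"dz":0,"fingers":255}])

```text
t: 7.12
tool_pos: [0.5326, -0.0028, 0.0674]
orientation: [3.016, -0.878, -0.003]
force: [0.2, 0.6, -3.9]
opening: 0.0494
```

```bash
python3 snap.py w11
```

```text
7.1167 [ 0.5326 -0.0028  0.0674] yawx -0.5665383374335654 z [-0.0019 -0.0002 -1.    ] q6 2.036320884572166 [ 0.2214  0.6018 -3.8523] 0.049358676871765615
```

View pics/w11.png

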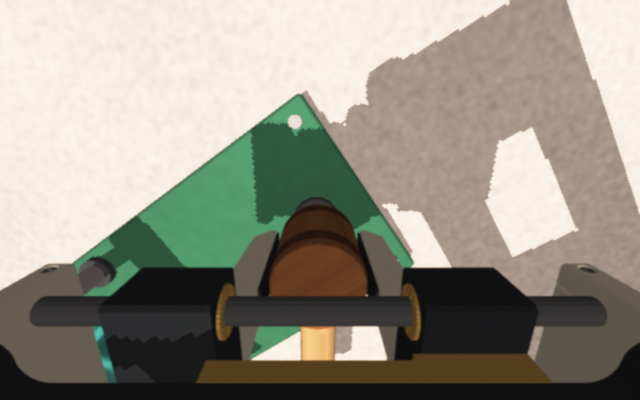

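The head covers the cap, with only the boss edge showing at (316,203). Pressing down in small steps.

>>> send_rows(series=[{"wx":0,"wy":0,"wz":0,"dx":0,"dy":0,"dz":-0.5,"fingers":255},{"wx":0,"wy":0,"wz":0,"dx":0,"dy":0,"dz":-0.5,"fingers":255},{"wx":0,"wy":0,"wz":0,"dx":0,"dy":0,"dz":-0.5,"fingers":255}])

```text
t: 7.42
tool_pos: [0.5339, -0.0028, 0.054]
orientation: [3.016, -0.877, 0.001]
force: [-3.7, -0.6, 4.0]
opening: 0.0499
```

>>> send_rows(series=[{"wx":0,"wy":0,"wz":0,"dx":0,"dy":0,"dz":-0.4,"fingers":255},{"wx":0,"wy":0,"wz":0,"dx":0,"dy":0,"dz":-0.3,"fingers":255}])

```text
t: 7.58
tool_pos: [0.5352, -0.0032, 0.0535]
orientation: [3.016, -0.876, 0.003]
force: [-17.5, 1.4, 29.8]
opening: 0.0497
```

```bash
python3 snap.py w12
```

```text
7.5833 [ 0.5352 -0.0032  0.0535] yawx -0.5653231101031118 z [ 0.0016 -0.0018 -1.    ] q6 2.036149303799521 [-17.544    1.3797  29.7516] 0.04973565604050496
```

View pics/w12.png

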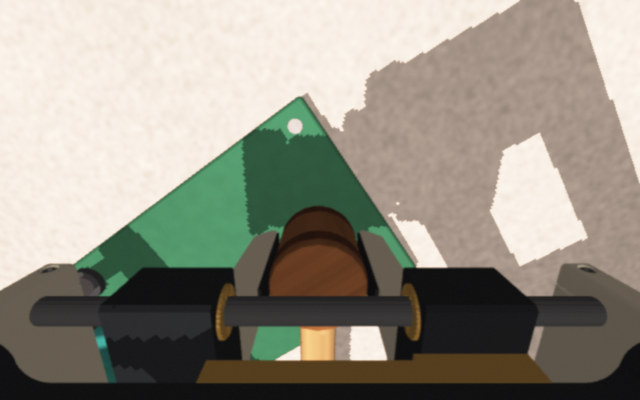

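Force jumped to about 30 N at TCP z 0.0535, so the pin has hit its hard stop. I'll lift and check.

>>> send_rows(series=[{"wx":0,"wy":0,"wz":0,"dx":0,"dy":0,"dz":1,"fingers":255},{"wx":0,"wy":0,"wz":0,"dx":0,"dy":0,"dz":2,"fingers":255},{"wx":0,"wy":0,"wz":0,"dx":0,"dy":0,"dz":2,"fingers":255},{"wx":0,"wy":0,"wz":0,"dx":-0.3,"dy":-1.0,"dz":1,"fingers":255},{"wx":0,"wy":0,"wz":0,"dx":-0.5,"dy":-2,"dz":0,"fingers":255},{"wx":0,"wy":0,"wz":0,"dx":-0.5,"dy":-2,"dz":0,"fingers":255},{"wx":0,"wy":0,"wz":0,"dx":-0.5,"dy":-2,"dz":0,"fingers":255},{"wx":0,"wy":0,"wz":0,"dx":-0.5,"dy":-2,"dz":0,"fingers":255},{"wx":0,"wy":0,"wz":0,"dx":-0.5,"dy":-2,"dz":0,"fingers":255},{"wx":0,"wy":0,"wz":0,"dx":-0.5,"dy":-2,"dz":0,"fingers":255},{"wx":0,"wy":0,"wz":0,"dx":-0.5,"dy":-2,"dz":0,"fingers":255},{"wx":0,"wy":0,"wz":0,"dx":-0.5,"dy":-2,"dz":0,"fingers":255},{"wx":0,"wy":0,"wz":0,"dx":-0.5,"dy":-2,"dz":0,"fingers":255},{"wx":0,"wy":0,"wz":0,"dx":-0.5,"dy":-2,"dz":0,"fingers":255},{"wx":0,"wy":0,"wz":0,"dx":-0.3,"dy":-1,"dz":0,"fingers":255},{"wx":0,"wy":0,"wz":0,"dx":0,"dy":0,"dz":0,"fingers":255}])

```text
t: 8.97
tool_pos: [0.47, -0.2384, 0.1083]
orientation: [3.015, -0.871, 0.001]
force: [0.7, 0.2, -3.1]
opening: 0.0495
```

```bash
python3 snap.py w13
python3 - <<'E'
from h import *
im=robot.read_camera('scene');cv2.imwrite('pics/s13.png',cv2.resize(im[190:310,250:430,::-1],(800,533),interpolation=cv2.INTER_CUBIC));cv2.imwrite('pics/s13f.png',im[:,:,::-1])
E
```

```text
8.9667 [ 0.47   -0.2384  0.1083] yawx -0.5622467592360477 z [-0.0001 -0.003  -1.    ] q6 1.5689651133957967 [ 0.7055  0.2441 -3.1205] 0.04947703719610977
```

View pics/s13.png

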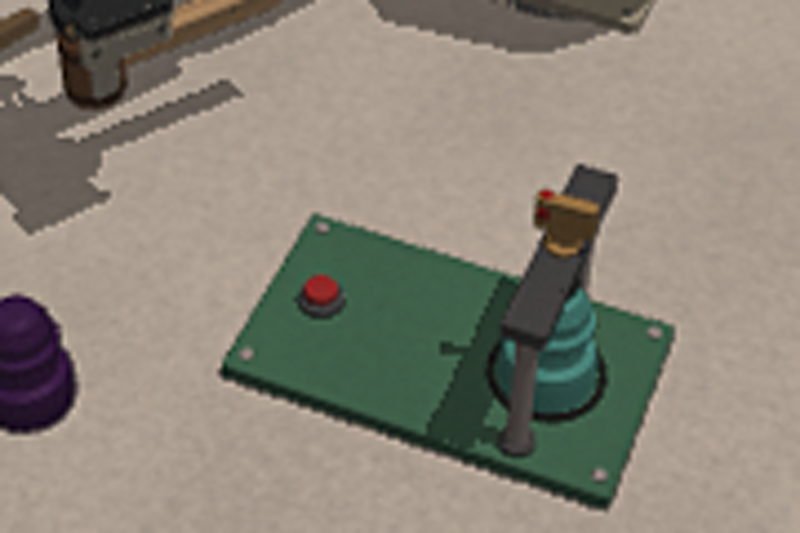

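View pics/w13.png

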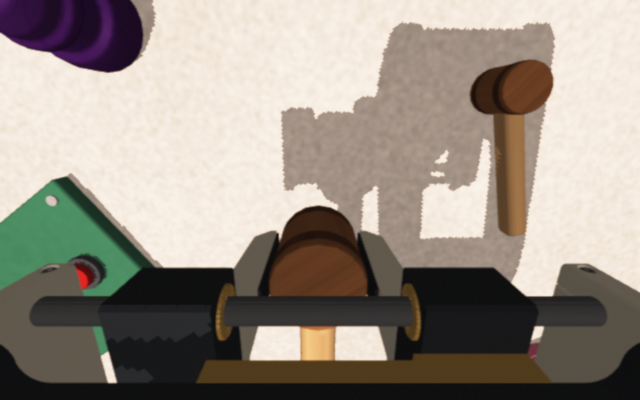

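The pin cap now sits flat on its boss (scene crop, (321,290)), so it is home. Now I'll lay the mallet down.

>>> send_rows(series=[{"wx":0,"wy":0,"wz":0,"dx":0,"dy":0,"dz":-1.5,"fingers":255},{"wx":0,"wy":0,"wz":0,"dx":0,"dy":0,"dz":-2,"fingers":255},{"wx":0,"wy":0,"wz":0,"dx":0,"dy":0,"dz":-1.5,"fingers":255},{"wx":0,"wy":0,"wz":0,"dx":0,"dy":0,"dz":-1,"fingers":255},{"wx":0,"wy":0,"wz":0,"dx":0,"dy":0,"dz":-0.5,"fingers":255},{"wx":0,"wy":0,"wz":0,"dx":0,"dy":0,"dz":0,"fingers":255}])

```text
t: 9.57
tool_pos: [0.473, -0.2314, 0.0415]
orientation: [3.021, -0.864, 0.005]
force: [-0.5, -0.5, -3.8]
opening: 0.0498
```

>>> send_rows(series=[{"wx":0,"wy":0,"wz":0,"dx":0,"dy":0,"dz":-0.8,"fingers":255},{"wx":0,"wy":0,"wz":0,"dx":0,"dy":0,"dz":-0.6,"fingers":255},{"wx":0,"wy":0,"wz":0,"dx":0,"dy":0,"dz":-0.4,"fingers":255},{"wx":0,"wy":0,"wz":0,"dx":0,"dy":0,"dz":-0.2,"fingers":255}])

```text
t: 9.9
tool_pos: [0.475, -0.2311, 0.022]
orientation: [3.021, -0.861, 0.01]
force: [-0.3, 0.5, -3.4]
opening: 0.0497
```

>>> send_rows(series=[{"wx":0,"wy":0,"wz":0,"dx":0,"dy":0,"dz":-0.3,"fingers":255},{"wx":0,"wy":0,"wz":0,"dx":0,"dy":0,"dz":-0.2,"fingers":255}])

```text
t: 10.07
tool_pos: [0.4755, -0.2314, 0.0188]
orientation: [3.021, -0.861, 0.011]
force: [-16.6, 10.8, 34.9]
opening: 0.0497
```

>>> send_rows(series=[{"wx":0,"wy":0,"wz":0,"dx":0,"dy":0,"dz":0.05,"fingers":255},{"wx":0,"wy":0,"wz":0,"dx":0,"dy":0,"dz":0,"fingers":200},{"wx":0,"wy":0,"wz":0,"dx":0,"dy":0,"dz":0,"fingers":0},{"wx":0,"wy":0,"wz":0,"dx":0,"dy":0,"dz":0,"fingers":0},{"wx":0,"wy":0,"wz":0,"dx":0,"dy":0,"dz":0,"fingers":0},{"wx":0,"wy":0,"wz":0,"dx":0,"dy":0,"dz":0,"fingers":0},{"wx":0,"wy":0,"wz":0,"dx":0,"dy":0,"dz":0,"fingers":0}])

```text
t: 10.65
tool_pos: [0.4785, -0.2337, 0.0228]
orientation: [3.018, -0.861, 0.022]
force: [0.3, -0.2, -1.1]
opening: 0.0785
```

```bash
python3 snap.py w14
```

```text
10.65 [ 0.4785 -0.2337  0.0228] yawx -0.5558972123267325 z [ 0.0125 -0.0064 -0.9999] q6 1.5748355420331046 [ 0.2534 -0.2474 -1.1321] 0.07848439139557493
```

View pics/w14.png

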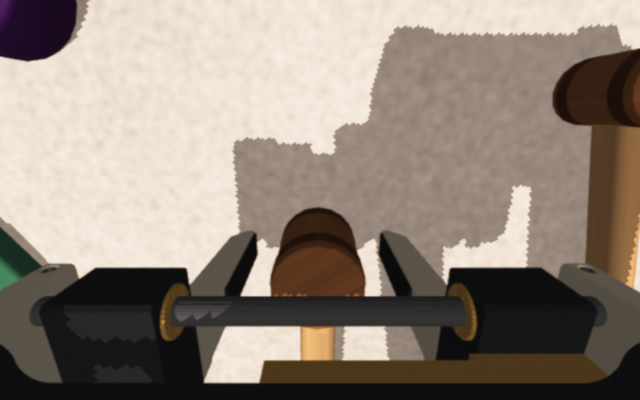

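Released, with clear gaps on both sides of the head. Rising straight up.

>>> send_rows(series=[{"wx":0,"wy":0,"wz":0,"dx":0,"dy":0,"dz":0.5,"fingers":0},{"wx":0,"wy":0,"wz":0,"dx":0,"dy":0,"dz":1,"fingers":0},{"wx":0.006,"wy":0.012,"wz":0,"dx":0,"dy":0,"dz":2,"fingers":0},{"wx":0,"wy":0,"wz":0,"dx":0,"dy":0,"dz":3,"fingers":0},{"wx":0,"wy":0,"wz":0,"dx":0,"dy":0,"dz":3,"fingers":0},{"wx":0,"wy":0,"wz":0,"dx":0,"dy":0,"dz":3,"fingers":0},{"wx":0,"wy":0,"wz":0.1,"dx":0,"dy":0,"dz":3,"fingers":0},{"wx":0,"wy":0,"wz":0.12,"dx":0,"dy":0,"dz":3,"fingers":0},{"wx":0,"wy":0,"wz":0.12,"dx":0,"dy":0,"dz":3,"fingers":0},{"wx":0,"wy":0,"wz":0.12,"dx":0.3,"dy":2,"dz":2,"fingers":0},{"wx":0,"wy":0,"wz":0.12,"dx":0.3,"dy":3,"dz":1,"fingers":0},{"wx":0,"wy":0,"wz":0.12,"dx":0.4,"dy":3,"dz":0,"fingers":0},{"wx":0,"wy":0,"wz":0.12,"dx":0.4,"dy":3,"dz":0,"fingers":0},{"wx":0,"wy":0,"wz":0.12,"dx":0.4,"dy":3,"dz":0,"fingers":0},{"wx":0,"wy":0,"wz":0.12,"dx":0.4,"dy":3,"dz":0,"fingers":0},{"wx":0,"wy":0,"wz":0.12,"dx":0.4,"dy":3,"dz":0,"fingers":0},{"wx":0,"wy":0,"wz":0.12,"dx":0.4,"dy":3,"dz":0,"fingers":0},{"wx":0,"wy":0,"wz":0.12,"dx":0.4,"dy":3,"dz":0,"fingers":0},{"wx":0,"wy":0,"wz":0.12,"dx":0.4,"dy":3,"dz":0,"fingers":0},{"wx":0,"wy":0,"wz":0.12,"dx":0.2,"dy":2,"dz":0,"fingers":0}])

```text
t: 12.37
tool_pos: [0.5125, 0.0887, 0.3014]
orientation: [2.614, 1.721, 0.032]
force: [0.2, 0.1, 0.3]
opening: 0.0932
```

```bash
python3 snap.py w15
```

```text
12.3667 [0.5125 0.0887 0.3014] yawx 1.1645871130759802 z [ 0.0237  0.0009 -0.9997] q6 0.47970073595010376 [0.2456 0.0962 0.3238] 0.09320424561508966
```

View pics/w15.png

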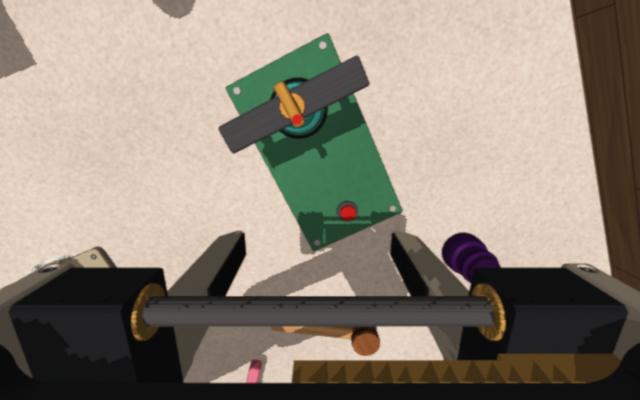

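The thumbscrew is visible: wing top from about (279,87) to the red end at (297,121), with the foot near (292,107). The mallet lies on the bench at (366,340).

Run:
```python
from h import *
np.set_printoptions(precision=4,suppress=True)
s=dict(np.load('pics/w15.npz'))
im=cv2.imread('pics/w15.png');cv2.imwrite('pics/c15.png',cv2.resize(im[60:150,230:350],(800,600),interpolation=cv2.INTER_CUBIC))
```

```text
(no output)
```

View pics/c15.png

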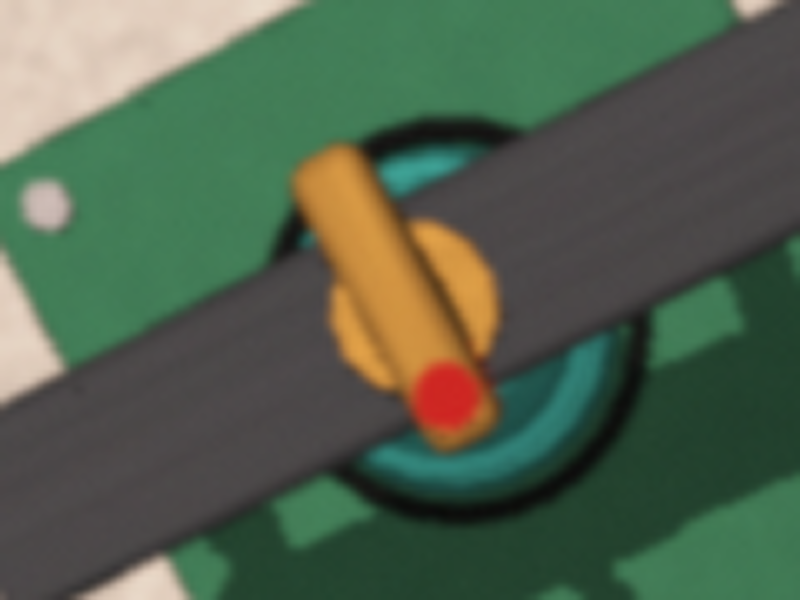

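Run:
```python
from h import *
np.set_printoptions(precision=4,suppress=True)
s=dict(np.load('pics/w15.npz'))
f=lambda u,v:(230+u/6.667-.5,60+v/6.667-.5)
a=at('wrist',*f(325,163),.202,s);b=at('wrist',*f(458,428),.202,s)
print(a,b,(a+b)/2,np.linalg.norm(a-b)); w=np.arctan2(*(b-a)[1::-1]);print('wing yaw',w,'angle',0.036-w)
print('foot',at('wrist',*f(415,305),.163,s))
print('pin',at('wrist',347,212,.035,s))
print('mallet',at('wrist',366,335,.064,s))
```

```text
[0.523  0.1967 0.202 ] [0.525  0.1594 0.202 ] [0.524 0.178 0.202] 0.03739731177378246
wing yaw -1.515675308952963 angle 1.5516753089529631
foot [0.5245 0.1781 0.163 ]
pin [0.5314 0.001  0.035 ]
mallet [ 0.4789 -0.2106  0.064 ]
```

>>> send_rows(series=[{"wx":0,"wy":0.024,"wz":0.1,"dx":0.3,"dy":1.5,"dz":0,"fingers":0},{"wx":0,"wy":0,"wz":0.1,"dx":0.3,"dy":2,"dz":0,"fingers":0},{"wx":0,"wy":0,"wz":0.1,"dx":0.3,"dy":2,"dz":-0.5,"fingers":0},{"wx":0,"wy":0,"wz":0.1,"dx":0.2,"dy":1.5,"dz":-1,"fingers":0},{"wx":0,"wy":0,"wz":0.05,"dx":0.1,"dy":0.8,"dz":-1,"fingers":0},{"wx":0,"wy":0,"wz":0,"dx":0,"dy":0,"dz":-1,"fingers":0},{"wx":0,"wy":0,"wz":0,"dx":0,"dy":0,"dz":0,"fingers":0},{"wx":0,"wy":0,"wz":0,"dx":0,"dy":0,"dz":0,"fingers":0}])

```text
t: 13.08
tool_pos: [0.5238, 0.1744, 0.2733]
orientation: [-2.135, -2.304, -0.011]
force: [0.4, -0.1, 0.3]
opening: 0.0928
```

```bash
python3 snap.py w16
```

```text
13.0833 [0.5238 0.1744 0.2733] yawx 1.647039859976176 z [ 0.0043  0.0053 -1.    ] q6 0.14967911062495806 [ 0.3804 -0.062   0.3097] 0.09277888482715699
```

View pics/w16.png

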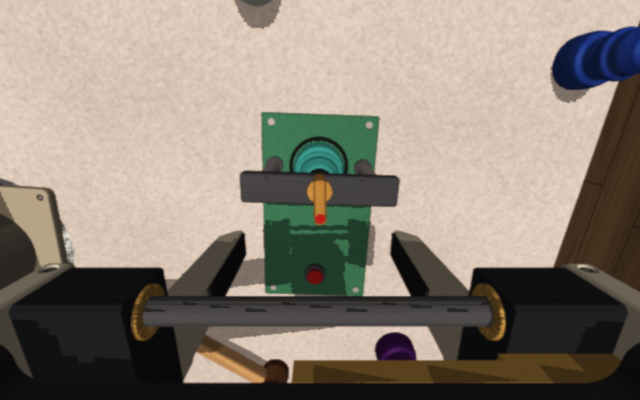

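The thumbscrew's foot is at (320,190) and its red end at (320,219), aligned with the image vertical.

Run:
```python
from h import *
np.set_printoptions(precision=4,suppress=True)
s=dict(np.load('pics/w16.npz'))
im=cv2.imread('pics/w16.png');cv2.imwrite('pics/c16.png',cv2.resize(im[165:235,270:370],(800,560),interpolation=cv2.INTER_CUBIC))
print(at('wrist',319.5,190,.163,s))
print('proj',proj('wrist',[.5245,.1775,.202],s),proj('wrist',[.5245,.1775,.163],s))
```

```text
[0.5242 0.1794 0.163 ]
proj (np.float64(320.1542036409887), np.float64(203.68597421377498)) (np.float64(319.62290671115613), np.float64(191.82424543355114))
```

View pics/c16.png

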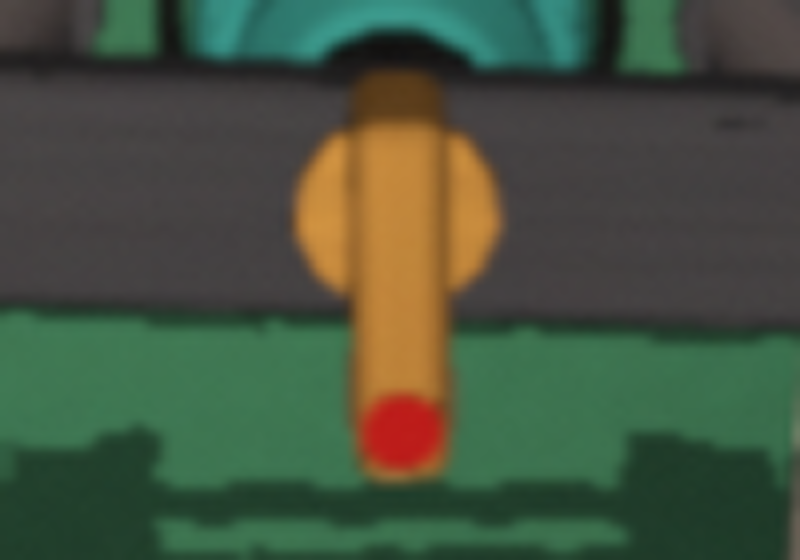

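>>> send_rows(series=[{"wx":-0.005,"wy":0.004,"wz":-0.01,"dx":0.05,"dy":0.35,"dz":-1,"fingers":0},{"wx":0,"wy":0,"wz":0,"dx":0,"dy":0,"dz":-2,"fingers":0},{"wx":0,"wy":0,"wz":0,"dx":0,"dy":0,"dz":-1.5,"fingers":0},{"wx":0,"wy":0,"wz":0,"dx":0,"dy":0,"dz":-1,"fingers":0},{"wx":0,"wy":0,"wz":0,"dx":0,"dy":0,"dz":-0.5,"fingers":0},{"wx":0,"wy":0,"wz":0,"dx":0,"dy":0,"dz":0,"fingers":0}])

```text
t: 13.63
tool_pos: [0.5258, 0.1751, 0.213]
orientation: [2.16, 2.276, 0.005]
force: [0.5, 0.6, 0.0]
opening: 0.0928
```

>>> send_rows(series=[{"wx":0,"wy":0,"wz":0,"dx":-0.1,"dy":0.3,"dz":-0.8,"fingers":0},{"wx":0,"wy":0,"wz":0,"dx":0,"dy":0.1,"dz":-1,"fingers":0},{"wx":0,"wy":0,"wz":0,"dx":0,"dy":0.1,"dz":-1,"fingers":0},{"wx":0,"wy":0,"wz":0,"dx":0,"dy":0,"dz":-0.5,"fingers":0},{"wx":0,"wy":0,"wz":0,"dx":0,"dy":0,"dz":0,"fingers":0}])

```text
t: 14.05
tool_pos: [0.5257, 0.1806, 0.1786]
orientation: [2.161, 2.273, 0.008]
force: [-1.3, 0.1, -0.4]
opening: 0.093
```

```bash
python3 snap.py w17
```

```text
14.05 [0.5257 0.1806 0.1786] yawx 1.621223579598061 z [ 0.0076  0.0002 -1.    ] q6 0.18957283524317572 [-1.3348  0.1343 -0.4317] 0.09296032615750371
```

View pics/w17.png

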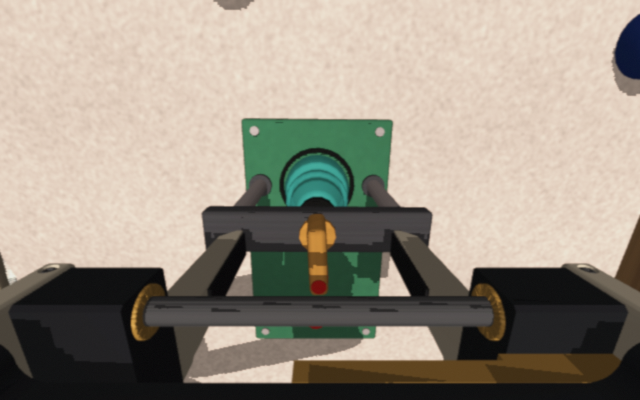

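>>> send_rows(series=[{"wx":0,"wy":0.006,"wz":0.01,"dx":-0.1,"dy":-0.25,"dz":-0.5,"fingers":0},{"wx":0,"wy":0,"wz":0,"dx":0,"dy":-0.1,"dz":-0.2,"fingers":100},{"wx":0,"wy":0,"wz":0,"dx":0,"dy":0,"dz":0,"fingers":180},{"wx":0,"wy":0,"wz":0,"dx":0,"dy":0,"dz":0,"fingers":255},{"wx":0,"wy":0,"wz":0,"dx":0,"dy":0,"dz":0,"fingers":255},{"wx":0,"wy":0,"wz":0,"dx":0,"dy":0,"dz":0,"fingers":255},{"wx":0,"wy":0,"wz":0,"dx":0,"dy":0,"dz":0,"fingers":255},{"wx":0,"wy":0,"wz":0,"dx":0,"dy":0,"dz":0,"fingers":255}], newtons=25)

```text
t: 14.77
tool_pos: [0.5259, 0.1768, 0.1733]
orientation: [2.151, 2.287, 0.005]
force: [0.4, -0.4, 0.3]
opening: 0.0506
```

```bash
python3 snap.py w18
```

```text
14.7667 [0.5259 0.1768 0.1733] yawx 1.6320855100492084 z [ 0.004   0.0009 -1.    ] q6 0.17065449574212302 [ 0.3706 -0.3506  0.3381] 0.0505812269740231
```

View pics/w18.png

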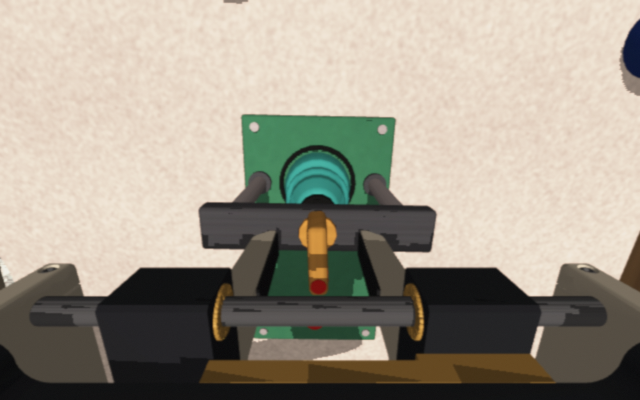

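The fingers are still closing around the wing (lower end at (318,286)), and it is centred. Continuing to close.

>>> send_rows(series=[{"wx":0,"wy":0,"wz":0,"dx":0,"dy":0,"dz":0,"fingers":255},{"wx":0,"wy":0,"wz":0,"dx":0,"dy":0,"dz":0,"fingers":255},{"wx":0,"wy":0,"wz":0,"dx":0,"dy":0,"dz":0,"fingers":255},{"wx":0,"wy":0,"wz":0,"dx":0,"dy":0,"dz":0,"fingers":255},{"wx":0,"wy":0,"wz":0,"dx":0,"dy":0,"dz":0,"fingers":255},{"wx":0,"wy":0,"wz":0,"dx":0,"dy":0,"dz":0,"fingers":255},{"wx":0,"wy":0,"wz":0,"dx":0,"dy":0,"dz":0,"fingers":255}])

```text
t: 15.4
tool_pos: [0.5255, 0.1769, 0.1737]
orientation: [2.151, 2.287, 0.005]
force: [1.2, 0.6, -0.3]
opening: 0.0107
```

```bash
python3 snap.py w19
```

```text
15.4 [0.5255 0.1769 0.1737] yawx 1.6323371237838904 z [ 0.0036  0.0009 -1.    ] q6 0.17068207048092549 [ 1.1823  0.5604 -0.2512] 0.010715524034495211
```

View pics/w19.png

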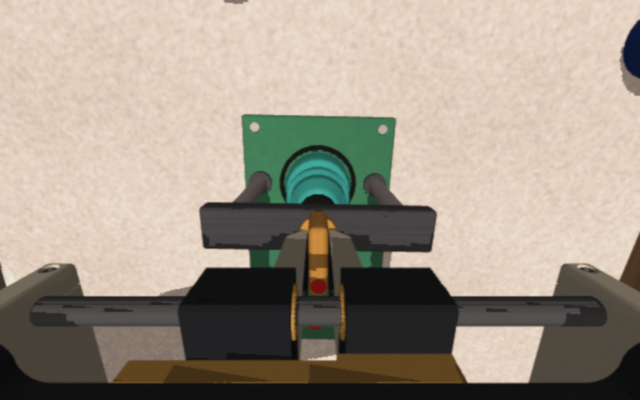

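Gripped: opening is 10.7 mm against the 11 mm wing. Turning clockwise now.

>>> send_rows(series=[{"wx":0,"wy":0,"wz":-0.06,"dx":0,"dy":0,"dz":0,"fingers":255},{"wx":0,"wy":0,"wz":-0.1,"dx":0,"dy":0,"dz":0,"fingers":255},{"wx":0,"wy":0,"wz":-0.1,"dx":0,"dy":0,"dz":0,"fingers":255},{"wx":0,"wy":0,"wz":-0.1,"dx":0,"dy":0,"dz":0,"fingers":255},{"wx":0,"wy":0,"wz":-0.1,"dx":0,"dy":0,"dz":0,"fingers":255},{"wx":0,"wy":0,"wz":-0.1,"dx":0,"dy":0,"dz":0,"fingers":255}])

```text
t: 15.95
tool_pos: [0.5246, 0.1771, 0.1736]
orientation: [2.716, 1.577, 0.002]
force: [-2.0, -0.7, 0.9]
opening: 0.0103
```

```bash
cat > st.py <<'E'
from h import *
np.set_printoptions(precision=4,suppress=True)
s=robot.read_state();M=R.from_rotvec(s['orientation']).as_matrix()
print(s['t'],s['tool_pos'],'yawx',np.arctan2(M[1,0],M[0,0]),'z',M[:,2],'q6',s['q'][5],s['force'],s['wrist_torque'],s['opening'])
E
python3 st.py
```

```text
15.95 [0.5246 0.1771 0.1736] yawx 1.0521748243690665 z [ 0.0016 -0.0006 -1.    ] q6 0.7524257225170224 [-1.9998 -0.7018  0.9267] [0.0128 0.2572 0.0429] 0.010344143484800419
```

>>> send_rows(series=[{"wx":0,"wy":0,"wz":-0.1,"dx":0,"dy":0,"dz":0,"fingers":255},{"wx":0,"wy":0,"wz":-0.1,"dx":0,"dy":0,"dz":0,"fingers":255},{"wx":0,"wy":0,"wz":-0.1,"dx":0,"dy":0,"dz":0,"fingers":255},{"wx":0,"wy":0,"wz":-0.1,"dx":0,"dy":0,"dz":0,"fingers":255},{"wx":0,"wy":0,"wz":-0.1,"dx":0,"dy":0,"dz":0,"fingers":255},{"wx":0,"wy":0,"wz":-0.1,"dx":0,"dy":0,"dz":0,"fingers":255},{"wx":0,"wy":0,"wz":-0.1,"dx":0,"dy":0,"dz":0,"fingers":255},{"wx":0,"wy":0,"wz":-0.08,"dx":0,"dy":0,"dz":0,"fingers":255}])

```text
t: 16.62
tool_pos: [0.5238, 0.1782, 0.1736]
orientation: [-3.12, -0.363, 0.0]
force: [-1.5, 0.2, 0.3]
opening: 0.0107
```

```bash
python3 st.py
```

```text
16.6167 [0.5238 0.1782 0.1736] yawx 0.2316918393229955 z [-0.0002  0.0003 -1.    ] q6 1.5740596112718839 [-1.4747  0.2151  0.2971] [0.0058 0.1541 0.0695] 0.010740878934531392
```

>>> send_rows(series=[{"wx":0,"wy":0,"wz":-0.05,"dx":0,"dy":0,"dz":0,"fingers":255},{"wx":0,"wy":0,"wz":-0.05,"dx":0,"dy":0,"dz":0,"fingers":255},{"wx":0,"wy":0,"wz":-0.05,"dx":0,"dy":0,"dz":0,"fingers":255}])

```text
t: 16.87
tool_pos: [0.5237, 0.1785, 0.1736]
orientation: [-3.139, -0.112, 0.0]
force: [-0.3, 0.2, 0.5]
opening: 0.011
```

```bash
python3 st.py
```

```text
16.8667 [0.5237 0.1785 0.1736] yawx 0.07161923210905491 z [-0.0001  0.0006 -1.    ] q6 1.7344487372095982 [-0.296   0.1936  0.54  ] [0.0496 0.1536 0.0075] 0.011010223839995212
```

>>> send_rows(series=[{"wx":0,"wy":0,"wz":-0.04,"dx":0,"dy":0,"dz":0,"fingers":255},{"wx":0,"wy":0,"wz":-0.04,"dx":0,"dy":0,"dz":0,"fingers":255}])

```text
t: 17.03
tool_pos: [0.5237, 0.1785, 0.1736]
orientation: [-3.141, 0.02, 0.0]
force: [-0.5, -0.8, 1.3]
opening: 0.0109
```

```bash
python3 st.py
```

```text
17.0333 [0.5237 0.1785 0.1736] yawx -0.01285562369270514 z [-0.      0.0006 -1.    ] q6 1.8190758802996465 [-0.5229 -0.844   1.2901] [-0.0306  0.1568  0.4028] 0.010919497968346752
```

Wrist torque about z jumped from 0.01 to 0.40 N m, so the stop is reached close to the predicted yaw of 0.036. I'll press on a little longer to hold it there.

>>> send_rows(series=[{"wx":0,"wy":0,"wz":-0.03,"dx":0,"dy":0,"dz":0,"fingers":255},{"wx":0,"wy":0,"wz":-0.02,"dx":0,"dy":0,"dz":0,"fingers":255},{"wx":0,"wy":0,"wz":-0.01,"dx":0,"dy":0,"dz":0,"fingers":255}])

```text
t: 17.28
tool_pos: [0.5239, 0.1785, 0.1737]
orientation: [-3.139, 0.119, -0.001]
force: [0.8, 0.4, 0.3]
opening: 0.0122
```

```bash
python3 snap.py w20; python3 st.py
python3 - <<'E'
from h import *
im=robot.read_camera('scene');cv2.imwrite('pics/s20.png',cv2.resize(im[170:310,290:430,::-1],(600,600),interpolation=cv2.INTER_CUBIC))
E
```

```text
17.2833 [0.5239 0.1785 0.1737] yawx -0.07608186409454884 z [ 0.0005  0.0001 -1.    ] q6 1.8827027024874459 [0.7905 0.3692 0.2903] 0.012173645453490721
17.3333 [0.524  0.1786 0.1737] yawx -0.07634697857441045 z [ 0.0008  0.0002 -1.    ] q6 1.8829591838014685 [ 0.6978 -1.307  -0.3805] [-0.0404 -0.0257  0.505 ] 0.012036813228872985
```

View pics/w20.png

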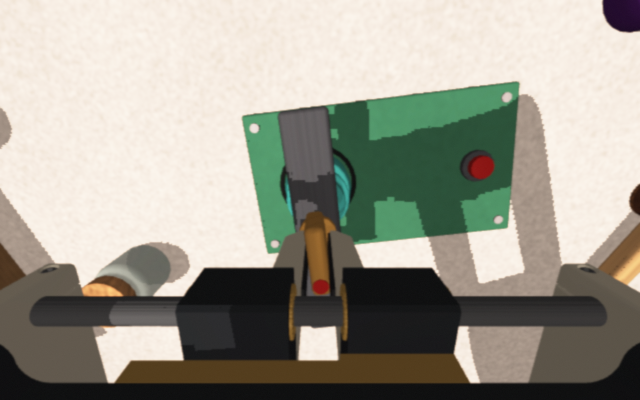

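View pics/s20.png

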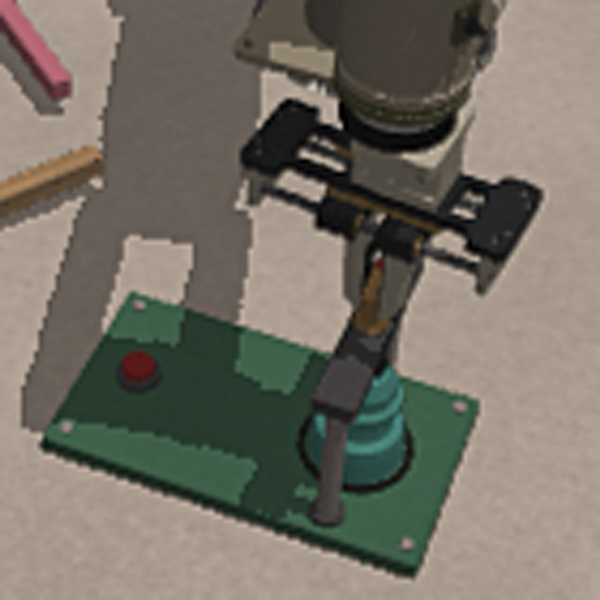

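The wing lies along the bar with its red dot towards the stand's -x, torque is about 0.5 N m, and the pads have begun to yaw on the wing, so the screw is seated. Backing off by about a quarter turn.

>>> send_rows(series=[{"wx":0,"wy":0,"wz":0.06,"dx":0,"dy":0,"dz":0,"fingers":255},{"wx":0,"wy":0,"wz":0.1,"dx":0,"dy":0,"dz":0,"fingers":255},{"wx":0,"wy":0,"wz":0.1,"dx":0,"dy":0,"dz":0,"fingers":255},{"wx":0,"wy":0,"wz":0.1,"dx":0,"dy":0,"dz":0,"fingers":255},{"wx":0,"wy":0,"wz":0.1,"dx":0,"dy":0,"dz":0,"fingers":255},{"wx":0,"wy":0,"wz":0.1,"dx":0,"dy":0,"dz":0,"fingers":255},{"wx":0,"wy":0,"wz":0.1,"dx":0,"dy":0,"dz":0,"fingers":255},{"wx":0,"wy":0,"wz":0.1,"dx":0,"dy":0,"dz":0,"fingers":255},{"wx":0,"wy":0,"wz":0.1,"dx":0,"dy":0,"dz":0,"fingers":255},{"wx":0,"wy":0,"wz":0.1,"dx":0,"dy":0,"dz":0,"fingers":255},{"wx":0,"wy":0,"wz":0.1,"dx":0,"dy":0,"dz":0,"fingers":255},{"wx":0,"wy":0,"wz":0.1,"dx":0,"dy":0,"dz":0,"fingers":255},{"wx":0,"wy":0,"wz":0.1,"dx":0,"dy":0,"dz":0,"fingers":255},{"wx":0,"wy":0,"wz":0.1,"dx":0,"dy":0,"dz":0,"fingers":255}])

```text
t: 18.55
tool_pos: [0.5251, 0.1774, 0.1736]
orientation: [-2.452, -1.963, -0.003]
force: [0.6, -0.4, 0.2]
opening: 0.011
```

```bash
python3 st.py
```

```text
18.55 [0.5251 0.1774 0.1736] yawx 1.350594806556437 z [ 0.0012  0.0019 -1.    ] q6 0.4521627759974087 [ 0.5888 -0.3712  0.2237] [-0.075  -0.1516 -0.0385] 0.011025117722637083
```

>>> send_rows(series=[{"wx":0,"wy":0,"wz":0.1,"dx":0,"dy":0,"dz":0,"fingers":255},{"wx":0,"wy":0,"wz":0.08,"dx":0,"dy":0,"dz":0,"fingers":255},{"wx":0,"wy":0,"wz":0.04,"dx":0,"dy":0,"dz":0,"fingers":255},{"wx":0,"wy":0,"wz":0,"dx":0,"dy":0,"dz":0,"fingers":255},{"wx":0,"wy":0,"wz":0,"dx":0,"dy":0,"dz":0,"fingers":255},{"wx":0,"wy":0,"wz":0,"dx":0,"dy":0,"dz":0,"fingers":255}])

```text
t: 19.05
tool_pos: [0.5254, 0.1773, 0.1736]
orientation: [-2.202, -2.238, -0.005]
force: [0.1, 0.3, 0.1]
opening: 0.0109
```

```bash
python3 snap.py w21; python3 st.py
python3 - <<'E'
from h import *
im=cv2.imread('pics/w21.png');cv2.imwrite('pics/c21.png',cv2.resize(im[185:325,220:420],(800,560),interpolation=cv2.INTER_CUBIC))
im=robot.read_camera('top');cv2.imwrite('pics/t21.png',im[:,:,::-1])
im=robot.read_camera('scene');cv2.imwrite('pics/s21.png',im[:,:,::-1])
E
```

```text
19.05 [0.5254 0.1773 0.1736] yawx 1.5870225411682977 z [ 0.0011  0.003  -1.    ] q6 0.2145965416079247 [0.0585 0.2768 0.0957] 0.01090268823053411
19.1 [0.5254 0.1774 0.1736] yawx 1.5870343650001604 z [ 0.001  0.003 -1.   ] q6 0.21465448796031447 [ 0.0706 -0.1353  0.7573] [-0.0512 -0.0552  0.0609] 0.011004443606666726
```

View pics/c21.png

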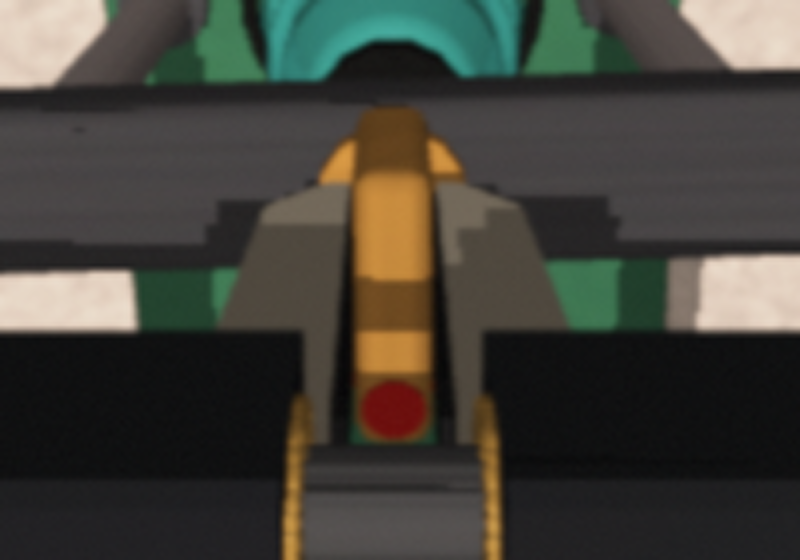

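View pics/s21.png

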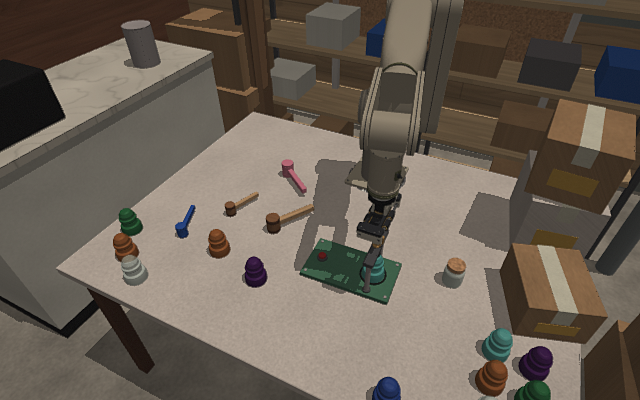

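View pics/t21.png

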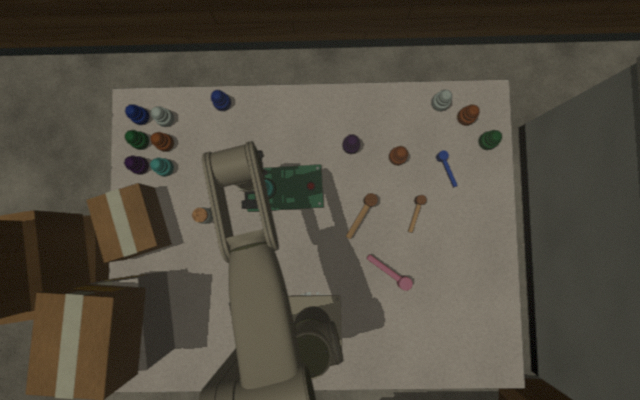

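The wing is aligned in the pads with its red dot at the stand's -y, and the tool yaw puts the screw at about 1.59 rad. The mallet is on the bench at (371,200), the other glass sits where it started, and the insulator is in its ring. Handing in.

```bash
python3 -c "
from plant import robot
print(robot.close_job())"
```

```text
the job is handed in; nothing more can be done
None
```

The job is handed in at about 19.2 s of the 66 s allowed; no verdict is reported.

- **Mallet and pin:** I picked up the larger wooden mallet by its head, not the listed handle grip point, so the push went straight down onto the pin. I pressed the pin down steadily instead of striking it. At the hard stop the force was about 30 N, with the lower face at about 35 mm. A look afterwards showed the cap flat on its boss.
- **Laying down:** The mallet stands back on the bench near where it started. The fingers were clear of it, and it looked unmoved in the last top view.
- **Thumbscrew:** I turned it clockwise until the wrist torque jumped to 0.4–0.5 N m. The wing lay along the bar at the predicted angle, though the pads slipped about 0.1 rad on it at the stop. I then backed it off and kept hold with the grip set to 25 N.
- **Last checks:** The screw stood at about 1.59 rad, judged from the tool's yaw. The wing was flat in the pads at 11 mm opening, and the arm was still. The clamped insulator was in its ring, and the violet and amber glass and the jar showed no movement. No check failed at the end.

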